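Strip the pile of laptop parts into the fitted trays

ROBOT

A 6-joint arm with a two-finger parallel gripper is mounted at the origin on the work surface. World frame = base frame: x ahead of the robot, y to its left, z up, the work surface at z = 0. Lengths are in m, angles in degrees, forces in N, time in s.
With the tool pointing down it reaches from about 0.3 to 0.875 m from the base axis. Payload 6.4 kg.
Tool frame: the origin (TCP) lies midway between the tips of the shut fingers; the grasp point (between the pads) lies 19 mm behind it (manip.hold_point_z is the distance from the TCP to the grasp point, in m); z points along the fingers, y is the line along which they close (so a half turn about z gives the same grasp; the last joint's range is limited). The gripper opens to 85 mm and grips with 20 to 120 N. Pads are 22 mm wide; open, the fingers measure 114 mm over their backs; the gripper's body (76 mm by 85 mm) begins 54 mm behind the grasp point. The pads swing forward as they close: fully open they stand 13 mm farther back than shut.
Start: joints at [60.946, 10.359, 92.074, -0, 77.567, -11.82], TCP at [0.17, 0.549, 0.231] pointing down, gripper open.
Joint ranges: [-171.53, 171.53], [-51.25, 118.39], [17.06, 147.69], [-65.23, 245.23], [0, 150.52], [-178.68, 178.68]. Speed limits (degrees/s): [147.25, 147.25, 172.46, 180, 180, 180].

INTERFACE

Orientations are given as [roll, pitch, yaw] about the fixed x, y, z axes, in that order (R = Rz(yaw) Ry(pitch) Rx(roll)).
In Python, from workcell import status, vision, manip gives the robot as it stands.
- The arm moves only by the shell command python3 -m crank 'ROWS' [OPENING] [FORCE]. ROWS is JSON, a list of rows, each a list of 6 numbers: the shift along the tool's x, y, z in mm, then the turn, a rotation vector about the tool's x, y, z in degrees. A call has exactly 8 rows; each row shifts and turns the commanded pose from where the row before left it, along the tool's axes as they then stand; what a row does not reach is not made up. A row lasts 1/12 s, in which the tool goes at most 41.7 mm and 7.16 degrees, less where a joint would pass 70% of its speed; a pose out of reach is approached as far as the arm can. A call with a gripper value outside its range is refused whole. OPENING is the closure, from -1 (fully open) to 1 (shut), so that 0 is half open, set as the call begins (- or left out, the last holds). The fingers move at their own pace and stop on an object; FORCE is the grip in N (left out, the last holds). Time passes only in rows, so rows that do not move let the fingers close, or fill a call up. It gives the time, the measured TCP pose, the force, the opening and the grip force at its end, in the units of the state.
- status.get_state(): the state, without advancing time (a new reading comes with each control period).
- vision.snapshot(name): name is "scene" or "top" or "wrist"; returns the picture (384x512x3 uint8, red, green, blue); there is no depth.
- vision.camera_params(name): a dict with "vertical_fov" (degrees; the focal length in pixels is half the picture's height over the tangent of half this angle, whatever the lens; pixels are square), "cx", "cy" (the principal point, pixels), "dist_coeffs" ([k1, k2, p1, p2, k3] as OpenCV has them; the pictures are not rectified), "pose" (4x4, takes a point from camera to world coordinates); the wrist camera has in their place "mount" (4x4, takes a point from camera to tool coordinates, whose origin is the TCP and whose axes are the flange's). Camera axes: x right, y down, z forward; pixel columns grow to the right and rows downward; lengths in m; the calibration is good to about 2 mm. A picture is of the moment at which its call begins: read the wrist's pose just before it. camera_params takes no time and is no camera call.
- manip.job_done(): hands the job in; it is judged then, once.
The state is a dict: "time_s": time; "q": joint angles; "joint_velocities": joint speeds; "joint_efforts": joint torques, N m; "eef_pos": TCP position; "orientation": TCP orientation; "wrist_force": force on the tool from outside, world axes, zero at the start; "moment": the same for the moment, N m; "width": finger opening in m; "gripper_force": force on a finger pad.
Only numpy, scipy, OpenCV 4.12 (cv2) and the standard library are available. Lean on these libraries where they do the work, as an engineer would, in place of code of your own. Each camera call takes 0.05 s, during which the arm holds its last target. There are 200 camera calls.

TASK

The parts pulled from the laptop are piled up on the mat: a small fan and a heat sink on top of a hard drive, the drive on a battery pack. Take the pile apart from the top, carrying one part at a time, and lay each part in the tray whose recess is made for it: down on the recess floor, the same way up as now, square and centred in the recess, with the hard drive set down gently and not dropped. Leave the screwdriver and the tweezers where they lie.

Things in the scene. Friction and masses are not known exactly. Their poses are not given: they have to be found in the camera images.
- fan_centre (a point): black axial fan, 40 x 40 mm and 15 mm high, round bladed opening on top, about 25 g. Point: its centre, half-way up; x, y along its sides, z up. It and the heat sink lie side by side along x on the drive (either one at either end), centres about 54 mm apart, gap about 12 mm, so take it across its y axis.
- sink_centre (a point): finned aluminium heat sink on the drive, 44 mm (x) by 60 mm (y) and 15 mm high, fins along x, about 55 g. Point: its centre, half-way up, z up. Take it across its 60 mm y width; its outermost fins are firm faces.
- drive_centre (a point): 2.5-inch hard drive, metal, 100 mm (x) by 70 mm (y) and 15 mm high, about 170 g, lying on the battery. Point: its centre, half-way up, z up. Take it across its 70 mm y width; its long sides overhang the narrower battery by about 12 mm. Shock-sensitive: a fall of more than about 10 mm counts as dropped.
- battery_centre (a point): black battery pack on the mat, 134 mm (x) by 46 mm (y) and 20 mm high, about 200 g. Point: its centre, half-way up, z up. Its ends stick out from under the drive. Take it across its 46 mm y width.
- tray_fan: dark grey parts tray, light recess floor, fixed, 164 mm (x) by 100 mm (y). Origin: centre of its underside, z up; floor 4 mm above it, rim 5 mm higher. Centred recess for the fan: 56 mm (x) by 56 mm (y), 8 mm clear of the part all round; a finger channel 40 mm wide at floor height crosses the tray along y. The four trays are alike outside and change places; tell them by the recess.
- tray_sink: dark grey parts tray, light recess floor, fixed, 164 mm (x) by 100 mm (y). Origin: centre of its underside, z up; floor 4 mm above it, rim 5 mm higher. Centred recess for the heat sink: 60 mm (x) by 76 mm (y), 8 mm clear of the part all round; a finger channel 44 mm wide at floor height crosses the tray along y. The four trays are alike outside and change places; tell them by the recess.
- tray_drive: dark grey parts tray, light recess floor, fixed, 164 mm (x) by 100 mm (y). Origin: centre of its underside, z up; floor 4 mm above it, rim 5 mm higher. Centred recess for the hard drive: 116 mm (x) by 86 mm (y), 8 mm clear of the part all round; a finger channel 60 mm wide at floor height crosses the tray along y. The four trays are alike outside and change places; tell them by the recess.
- tray_battery: dark grey parts tray, light recess floor, fixed, 164 mm (x) by 100 mm (y). Origin: centre of its underside, z up; floor 4 mm above it, rim 5 mm higher. Centred recess for the battery: 150 mm (x) by 62 mm (y), 8 mm clear of the part all round; a finger channel 60 mm wide at floor height crosses the tray along y. The four trays are alike outside and change places; tell them by the recess.
- screwdriver_mid (a point): loose precision screwdriver lying on the mat beside the pile, orange handle, 152 mm long and 13 mm thick. Point: about its middle, 6.5 mm above the mat; x along it. Not to be moved.
- tweezers_mid (a point): loose black tweezers lying on the mat on the other side of the pile, 134 mm long, 14 mm wide, 8 mm high. Point: about the middle, 4 mm above the mat; x along them. Not to be moved.
Things that resemble listed ones, but are neither listed nor needed, are in the scene too. What is shaped like the part that bears fan_centre but pink is not meant.

How it is judged (in metres and radians):
At the end, for the whole second after the job is handed in: Each part lies released and at rest in its own tray: centre within 12 mm of the recess centre, on the recess floor (2 mm at most above it), right way up, flat within 0.06 rad, square with the recess within 0.25 rad (either way round; the fan in any quarter turn) (horizontal distance between fan_centre and tray_fan below 0.012 m and z of fan_centre in the frame of tray_fan below 0.0135 m and angle between each of fan_centre, sink_centre, drive_centre, battery_centre's own z axis and vertical below 0.06 rad and (angle between the x axis of fan_centre and the x axis of tray_fan, either way round below 0.25 rad or angle between the x axis of fan_centre and the y axis of tray_fan, either way round below 0.25 rad) and linear speed of each of fan, sink, drive, battery below 0.02 m/s and horizontal distance between sink_centre and tray_sink below 0.012 m and z of sink_centre in the frame of tray_sink below 0.0135 m and angle between the x axis of sink_centre and the x axis of tray_sink, either way round below 0.25 rad and horizontal distance between drive_centre and tray_drive below 0.012 m and z of drive_centre in the frame of tray_drive below 0.0135 m and angle between the x axis of drive_centre and the x axis of tray_drive, either way round below 0.25 rad and horizontal distance between battery_centre and tray_battery below 0.012 m and z of battery_centre in the frame of tray_battery below 0.016 m and angle between the x axis of battery_centre and the x axis of tray_battery, either way round below 0.25 rad); the robot touches nothing.
It fails at once if the hard drive was dropped or slammed down (over 0.5 m/s close to the bench) (linear speed of drive above 0.5 m/s and height (world z) of drive_centre below 0.035 m).
It fails at once if the drive was carried off with the fan or the heat sink still on it (distance of drive_centre from where it was at the start of the episode above 0.04 m and distance between any of fan_centre, sink_centre and drive_centre below 0.038 m).
It fails at once if the battery was carried off with the drive still on it (distance of battery_centre from where it was at the start of the episode above 0.04 m and distance between drive_centre and battery_centre below 0.03 m).
It fails at once if the screwdriver was moved by more than 20 mm (distance of screwdriver_mid from where it was at the start of the episode above 0.02 m).
It fails at once if the tweezers were moved by more than 20 mm (distance of tweezers_mid from where it was at the start of the episode above 0.02 m).
It also fails if it takes over 93 s, if anything falls off the work surface, if the arm or the gripper's body presses on something with over 40 N, if the wrist force passes 120 N, or if a joint passes its speed limit or range.

## Working session

There is one attempt and no reset: what is moved stays moved. The work goes in short steps, Python scripts to look and compute and a shell command to move; the robot and the scene stay as the last step left them, time stands still between calls to the robot, and variables do not carry over. Pictures are saved under pics/ and viewed, at most 14 in all, crops included, and the job is handed in when it is done.

```bash
ls; mkdir -p pics; python3 - <<'E'
from workcell import status, vision, manip
import cv2
print(status.get_state(), manip.hold_point_z)
for n in ("top","scene","wrist"):
    im=vision.snapshot(n); cv2.imwrite(f"pics/{n}0.png",im[:,:,::-1])
    print(n,vision.camera_params(n))
E
```

```text
pics
{'time_s': 0.0, 'q': array([ 6.09458731e+01,  1.04006552e+01,  9.21328003e+01, -1.17753941e-03,
        7.75675809e+01, -1.18222863e+01]), 'joint_velocities': array([-0.04747097,  0.0575218 , -0.01849401,  0.00914495,  0.05779508,
        0.04326252]), 'joint_efforts': array([ 3.24807807e-06, -4.44875729e+01, -3.51327002e+01, -4.13223352e-04,
        9.12368327e-03,  1.58577177e-05]), 'eef_pos': array([0.17006877, 0.5486853 , 0.23038666]), 'orientation': array([-1.79900871e+02, -1.95749039e-02,  1.62768397e+02]), 'wrist_force': array([ 0.67108935,  0.83113861, -0.09626156]), 'moment': array([-0.0238867 ,  0.06336635, -0.06281935]), 'gripper_force': 0.0, 'width': 0.08555278950700676} 0.0187
top {'vertical_fov': 55.672096713502455, 'cx': 254.4913007874242, 'cy': 191.8494450547422, 'dist_coeffs': array([-0.02531881,  0.        ,  0.        ,  0.        ,  0.        ]), 'pose': array([[-0.13126352, -0.96915141,  0.20860351,  0.33291633],
       [-0.99133751,  0.12737821, -0.03201132,  0.01817057],
       [ 0.00445227, -0.21099841, -0.97747627,  0.89811189],
       [ 0.        ,  0. 
[... 307 characters left out ...]
06, -0.45882524,  0.52662822, -0.60529327],
       [-0.0196938 , -0.7669311 , -0.64142719,  0.81085387],
       [ 0.        ,  0.        ,  0.        ,  1.        ]])}
wrist {'vertical_fov': 65.4743783596893, 'cx': 251.78315193384876, 'cy': 191.42738528018782, 'dist_coeffs': array([-0.05731647,  0.        ,  0.        ,  0.        ,  0.        ]), 'mount': array([[ 1.41964049e-04, -9.63822766e-01, -2.66543911e-01,
         6.66779277e-02],
       [ 9.99999975e-01,  1.83241015e-04, -1.29989148e-04,
         5.67695673e-04],
       [ 1.74128276e-04, -2.66543885e-01,  9.63822767e-01,
        -1.43256470e-01],
       [ 0.00000000e+00,  0.00000000e+00,  0.00000000e+00,
         1.00000000e+00]])}
```

```bash
python3 - <<'E'
import cv2
for n in ("top","scene"):
    cv2.imwrite(f"pics/{n}0b.png",cv2.resize(cv2.imread(f"pics/{n}0.png"),(800,600),interpolation=cv2.INTER_CUBIC))
E
```

```text
(no output)
```

View pics/top0b.png

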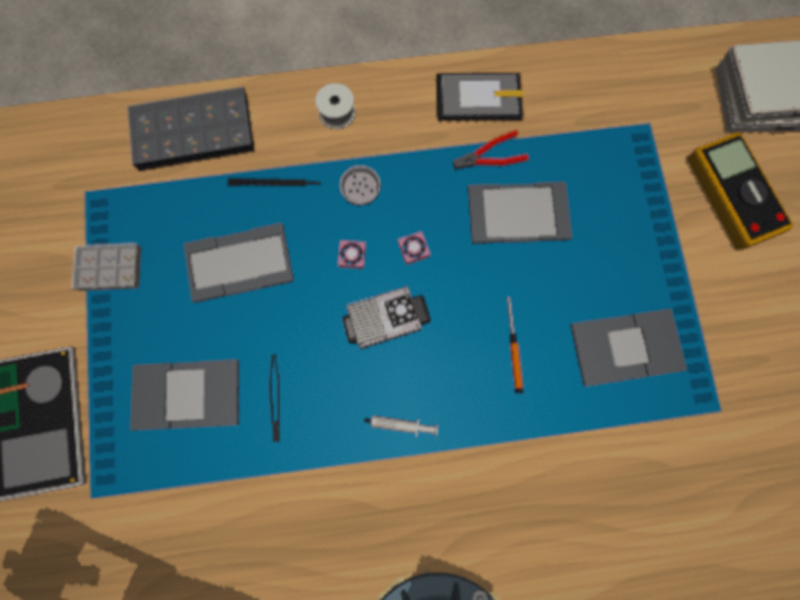

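View pics/scene0b.png

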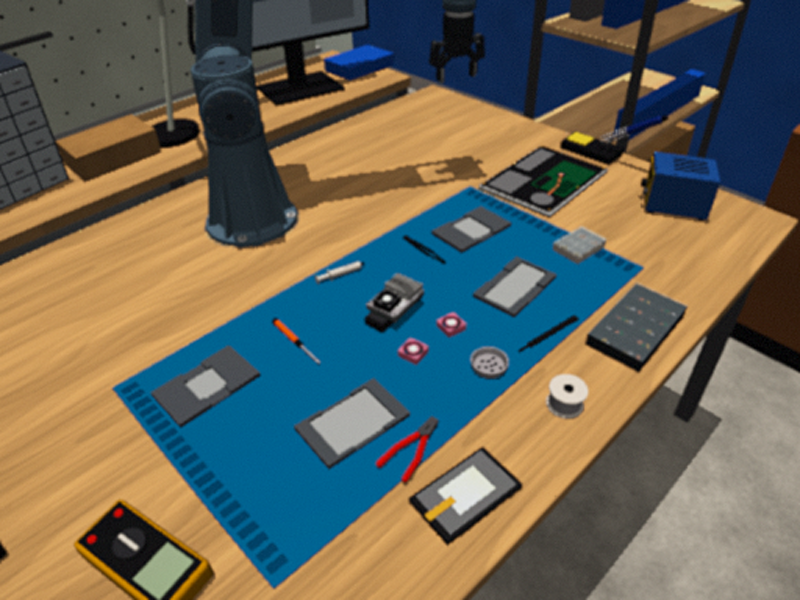

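Top picture (800x600 view): the pile is at (386,317), with the black fan at (402,309) on its right and the heat sink at (368,320). The pink fans at (352,253) and (414,247) are decoys: wrong colour, and lying on the mat. Trays are told by recess shape: battery (239,263, long), drive (519,212, large), sink (185,395, portrait), fan (628,347, small square). Screwdriver at (515,345), tweezers at (275,397).

```bash
cat > h.py <<'E'
import numpy as np, cv2
from scipy.spatial.transform import Rotation as Ro
from workcell import status, vision, manip
def cam(n,st=None):
    p=vision.camera_params(n); f=192/np.tan(np.radians(p["vertical_fov"]/2))
    K=np.array([[f,0,p["cx"]],[0,f,p["cy"]],[0,0,1]])
    if "pose" in p: T=p["pose"]
    else:
        B=np.eye(4); B[:3,:3]=Ro.from_euler("xyz",st["orientation"],degrees=True).as_matrix(); B[:3,3]=st["eef_pos"]; T=B@p["mount"]
    return K,np.array(p["dist_coeffs"]),np.array(T)
def rays(c,px):
    K,D,T=c; u=cv2.undistortPoints(np.array(px,float).reshape(-1,1,2),K,D).reshape(-1,2)
    d=np.c_[u,np.ones(len(u))]@T[:3,:3].T
    return T[:3,3],d
def plane(c,px,z):
    o,d=rays(c,px); return o+d*((z-o[2])/d[:,2])[:,None]
def tri(c1,p1,c2,p2):
    o1,d1=rays(c1,p1); o2,d2=rays(c2,p2); out=[]
    for a,b in zip(d1,d2):
        s=np.linalg.lstsq(np.c_[a,-b],o2-o1,rcond=None)[0]; A=o1+a*s[0];B=o2+b*s[1]; out.append(np.r_[(A+B)/2,np.linalg.norm(A-B)])
    return np.array(out)
def project(c,P):
    K,D,T=c; R=T[:3,:3].T; return cv2.projectPoints(np.array(P,float).reshape(-1,1,3),cv2.Rodrigues(R)[0],-R@T[:3,3],K,D)[0].reshape(-1,2)
def rect(c,cnt,z):
    w=plane(c,cnt.reshape(-1,2),z)[:,:2]; r=cv2.minAreaRect((w*1000).astype(np.float32)); return r
E
python3 - <<'E'
from h import *
ct,cs=cam("top"),cam("scene")
im=cv2.imread("pics/top0.png"); sc=cv2.imread("pics/scene0.png")
seeds={"battery":((239,263),(515,286)),"drive":((519,212),(352,422)),"sink":((185,395),(472,229)),"fan":((628,347),(206,384))}
def blob(im,s):
    x,y=[int(round(v*.64)) for v in s]
    g=im.min(2).astype(int); ref=np.median(g[y-2:y+3,x-2:x+3]); m=(g>(ref+75)/2).astype(np.uint8)
    n,l,st,ce=cv2.connectedComponentsWithStats(m); k=l[y,x]
    cnt=max(cv2.findContours((l==k).astype(np.uint8),0,1)[0],key=cv2.contourArea); return ref,ce[k],cnt
for k,(a,b) in seeds.items():
    r1,c1,n1=blob(im,a); r2,c2,n2=blob(sc,b)
    print(k,r1,r2,"tri",tri(ct,[c1],cs,[c2]).round(4),"top",rect(ct,n1,.004),"scene",rect(cs,n2,.004))
x=cv2.resize(im[165:240,200:300],(800,600),interpolation=cv2.INTER_CUBIC); cv2.imwrite("pics/pt.png",x)
x=cv2.resize(sc[165:225,220:300],(800,600),interpolation=cv2.INTER_CUBIC); cv2.imwrite("pics/ps.png",x)
print(plane(ct,np.array([[386,317],[402,309],[368,320]])*.64,.05))
E
```

```text
battery 149.0 171.0 tri [[0.6195 0.2387 0.0068 0.0011]] top ((620.9519653320312, 239.58309936523438), (63.76367950439453, 150.71304321289062), 5.529725551605225) scene ((617.2943725585938, 244.7018585205078), (62.45348358154297, 144.88888549804688), 4.927729606628418)
drive 148.0 171.0 tri [[ 6.453e-01 -2.304e-01  6.500e-03  4.000e-04]] top ((646.3092041015625, -231.0135498046875), (115.91439056396484, 88.26850891113281), 84.45552825927734) scene ((642.9388427734375, -227.84237670898438), (115.28231048583984, 86.75581359863281), 84.43090057373047)
sink 149.0 171.0 tri [[0.4175 0.3363 0.0078 0.0017]] top ((417.69781494140625, 337.9281311035156), (58.184810638427734, 77.25376892089844), 86.39535522460938) scene ((414.23822021484375, 341.7990417480469), (54.77511215209961, 76.06976318359375), 85.12877655029297)
fan 148.0 170.0 tri [[ 4.003e-01 -3.615e-01  7.700e-03  2.000e-04]] top ((400.83331298828125, -363.4252014160156), (57.767032623291016, 54.66717529296875), 1.2131694555282593) scene ((396.6773681640625, -359.3393249511719), (57.79314422607422, 53.47208023071289), 1.643680453300476)
[[ 0.4896943   0.01142081  0.05      ]
 [ 0.4987933  -0.01429181  0.05      ]
 [ 0.4886675   0.03904978  0.05      ]]
```

View pics/pt.png

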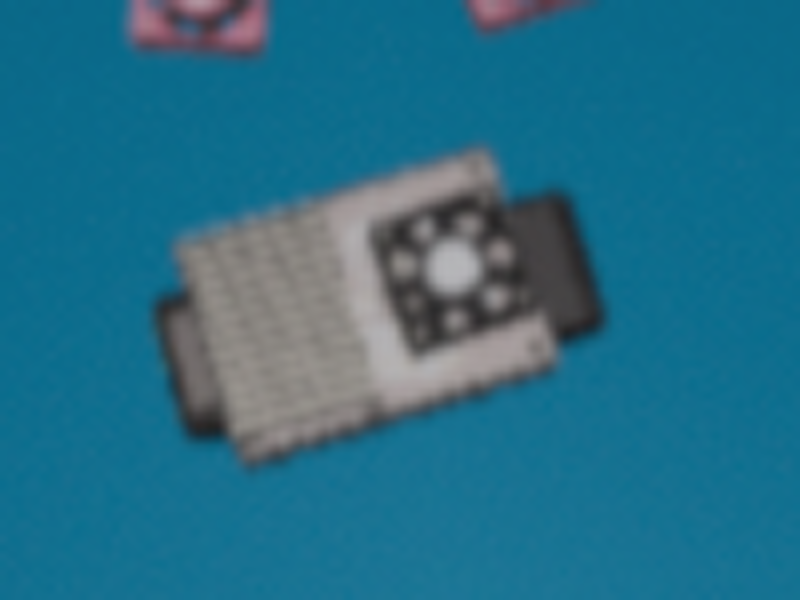

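View pics/ps.png

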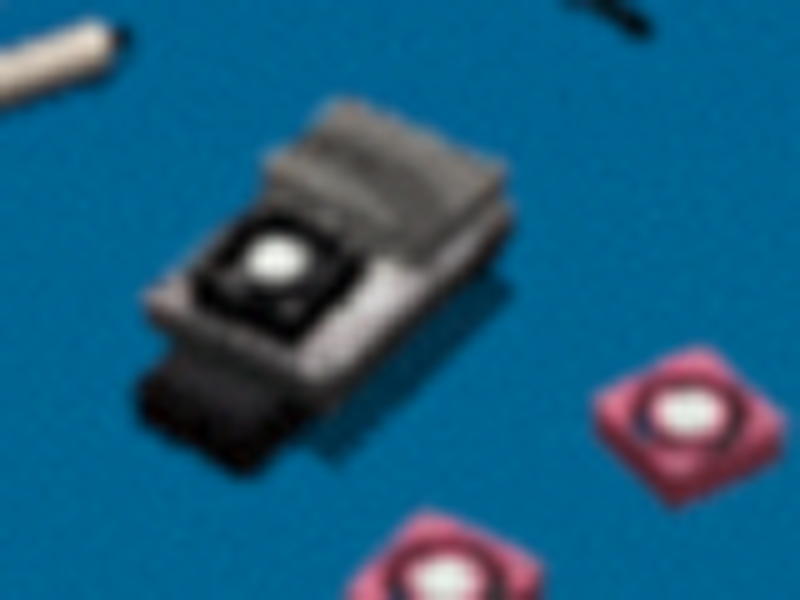

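The crop confirms it: the fan on the pile at (453,268) is black with a white hub, so it is the one meant. The sink is at its left, with the drive under both and the battery ends sticking out. Now triangulate the hub and the pile's yaw, and plan the first move.

```bash
cat >> h.py <<'E'
def plan(tx,ty,tz,tyaw,n,st=None,start=None):
    """identical row for n rows from current pose to target (m, deg)"""
    if start is None:
        st=st or status.get_state(); start=[*st["eef_pos"],st["orientation"][2]]
    w=((tyaw-start[3]+90)%180-90)/n
    S=sum(Ro.from_euler("z",start[3]+k*w,degrees=True).as_matrix()[:2,:2] for k in range(n))
    a=np.linalg.solve(S,1000*(np.array([tx,ty])-start[:2])); 
    print(n,"rows: [%.2f,%.2f,%.2f,0,0,%.2f]"%(a[0],-a[1],-1000*(tz-start[2])/n,-w))
E
python3 - <<'E'
from h import *
ct,cs=cam("top"),cam("scene")
T=lambda p:np.array(p)/8+[200,165]
S=lambda p:np.array(p)/10+[220,165]
print("hub",tri(ct,T([[453,268]]),cs,S([[278,257]])))
# drive corners / sink / battery
print("drive R corners tri",tri(ct,T([[488,148],[555,365]]),cs,S([[318,375],[148,300]])))
d=plane(ct,T([[488,148],[555,365]]),.035)
print(d,np.linalg.norm(d[0]-d[1]), np.degrees(np.arctan2(*(d[0]-d[1])[[1,0]])))
f=plane(ct,T([[368,228],[500,190],[552,312],[415,352]]),.05); print(f,f.mean(0),np.degrees(np.arctan2(*(f[0]-f[1])[[1,0]])),np.degrees(np.arctan2(*(f[3]-f[2])[[1,0]])))
print(plane(ct,T([[453,268]]),.05))
plan(.499,-.013,.2,108,8); plan(.499,-.013,.2,108,16)
E
```

```text
hub [[ 0.49819811 -0.01098874  0.05103055  0.00377457]]
drive R corners tri [[ 0.53513201 -0.02817687  0.03825113  0.00058708]
 [ 0.46832068 -0.03804783  0.03259741  0.00404985]]
[[ 0.53571145 -0.02858331  0.035     ]
 [ 0.46670793 -0.03949012  0.035     ]] 0.0698601817753452 8.98195771020151
[[ 0.51255957  0.01099245  0.05      ]
 [ 0.51893251 -0.02958446  0.05      ]
 [ 0.48022962 -0.03982672  0.05      ]
 [ 0.47362898  0.0019641   0.05      ]] [ 0.49633767 -0.01411366  0.05      ] 98.92586555217324 98.97541719699072
[[ 0.49721902 -0.01250987  0.05      ]]
8 rows: [-80.16,-26.76,3.82,0,0,6.85]
16 rows: [-40.48,-12.18,1.91,0,0,3.42]
```

Heights agree (hub 51 mm, drive top 35 mm), and the pile yaw is about 99°.

```bash
python3 -c "
from h import *
plan(.497,-.0125,.2,99,23)"
```

```text
23 rows: [-29.09,-6.21,1.33,0,0,2.77]
```

```bash
R=x
python3 -m crank '[[-29.1,-6.2,1.3,0,0,2.77],[-29.1,-6.2,1.3,0,0,2.77],[-29.1,-6.2,1.3,0,0,2.77],[-29.1,-6.2,1.3,0,0,2.77],[-29.1,-6.2,1.3,0,0,2.77],[-29.1,-6.2,1.3,0,0,2.77],[-29.1,-6.2,1.3,0,0,2.77],[-29.1,-6.2,1.3,0,0,2.77]]' -1 60 | tail -3
python3 -m crank '[[-29.1,-6.2,1.3,0,0,2.77],[-29.1,-6.2,1.3,0,0,2.77],[-29.1,-6.2,1.3,0,0,2.77],[-29.1,-6.2,1.3,0,0,2.77],[-29.1,-6.2,1.3,0,0,2.77],[-29.1,-6.2,1.3,0,0,2.77],[-29.1,-6.2,1.3,0,0,2.77],[-29.1,-6.2,1.3,0,0,2.77]]' >/dev/null
python3 -m crank '[[-29.1,-6.2,1.3,0,0,2.77],[-29.1,-6.2,1.3,0,0,2.77],[-29.1,-6.2,1.3,0,0,2.77],[-29.1,-6.2,1.3,0,0,2.77],[-29.1,-6.2,1.3,0,0,2.77],[-29.1,-6.2,1.3,0,0,2.77],[-29.1,-6.2,1.3,0,0,2.77],[0,0,0,0,0,0]]' | tail -3
python3 - <<'E'
from h import *
import pickle
st=status.get_state(); im=vision.snapshot("wrist")[:,:,::-1]
pickle.dump(st,open("s1.pkl","wb")); cv2.imwrite("pics/w1.png",im)
cv2.imwrite("pics/w1b.png",cv2.resize(im,(800,600),interpolation=cv2.INTER_CUBIC))
print(st["eef_pos"],st["orientation"],st["q"])
E
```

```text
wrist_force: [0.1, 0.8, 0.9]
width: 0.0855
gripper_force: 0.0
wrist_force: [-1.0, -0.3, 0.1]
width: 0.086
gripper_force: 0.0
[ 0.49774554 -0.01626611  0.20100326] [-1.79951390e+02  9.68271306e-02  9.86912728e+01] [-15.48287666   2.17483251 104.72612663  -0.11312571  73.10376764
 -24.1412251 ]
```

View pics/w1b.png

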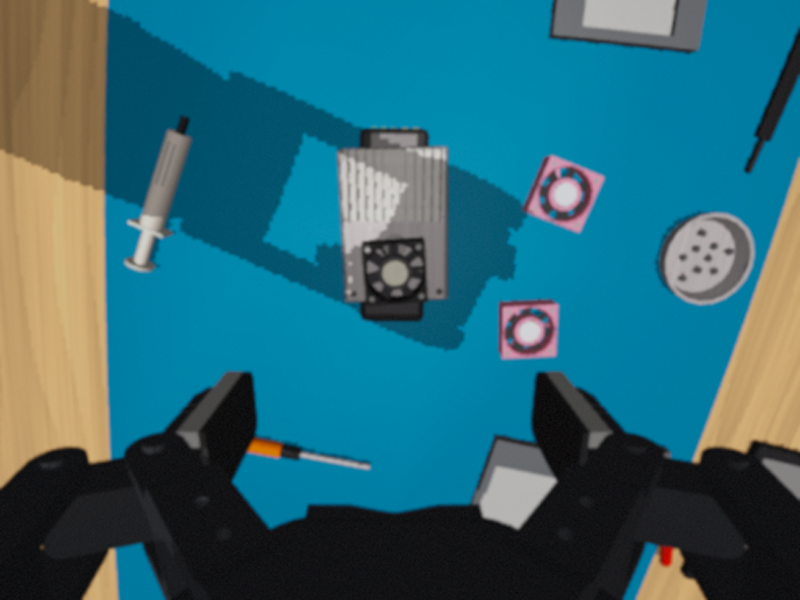

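Wrist view (800x600): fan hub at (395,272), fan corners (363,243) (424,238) (427,300) (368,305), sink top corners (338,149) (447,147), drive near corners (346,302) (447,299). The battery ends show at (394,132) and (392,318).

```bash
python3 - <<'E'
from h import *
import pickle
st=pickle.load(open("s1.pkl","rb")); c=cam("wrist",st); s=.64
f=plane(c,np.array([[363,243],[424,238],[427,300],[368,305]])*s,.05); print("fan",f.round(4),f.mean(0))
print("hub",plane(c,[[395*s,272*s]],.05), "tri",tri(cam("top"),[[256.6,198.5]],c,[[395*s,272*s]]))
k=plane(c,np.array([[338,149],[447,147]])*s,.05); print("sink edge",k,np.linalg.norm(k[0]-k[1]),np.degrees(np.arctan2(*(k[1]-k[0])[[1,0]])))
d=plane(c,np.array([[346,302],[447,299]])*s,.035); print("drive edge",d,np.linalg.norm(d[0]-d[1]),np.degrees(np.arctan2(*(d[1]-d[0])[[1,0]])))
im=cv2.imread("pics/w1.png")[80:215,195:310]; cv2.imwrite("pics/w1c.png",cv2.resize(im,(511,600),interpolation=cv2.INTER_CUBIC))
E
```

```text
fan [[ 0.476   0.0035  0.05  ]
 [ 0.5137  0.0125  0.05  ]
 [ 0.5225 -0.0273  0.05  ]
 [ 0.4848 -0.0366  0.05  ]] [ 0.49925148 -0.01196298  0.05      ]
hub [[ 0.49893383 -0.01198432  0.05      ]] tri [[ 0.49880055 -0.01299083  0.0437639   0.00095124]]
sink edge [[0.45331493 0.05796758 0.05      ]
 [0.51822264 0.0690688  0.05      ]] 0.06585019788052672 9.705435365216056
drive edge [[ 0.46928524 -0.04118734  0.035     ]
 [ 0.53771892 -0.02852441  0.035     ]] 0.06959538253984357 10.483403869677458
```

View pics/w1c.png

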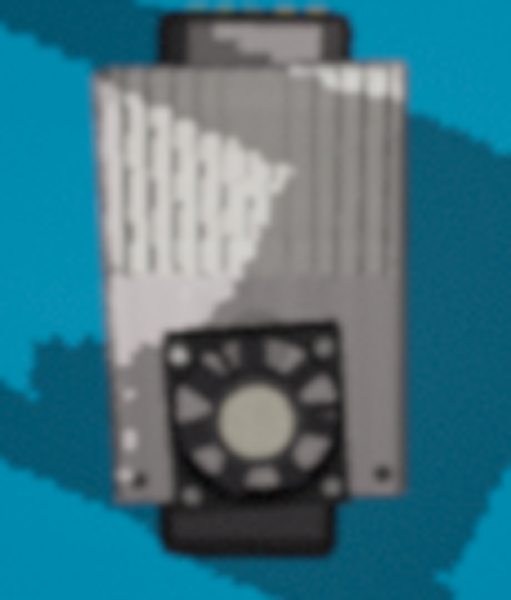

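```bash
python3 -c "
from h import *
plan(.499,-.012,.1,102,7)"
```

```text
7 rows: [0.27,0.25,14.43,0,0,-0.46]
```

```bash
python3 -m crank '[[0.3,0.3,14.4,0,0,-0.46],[0.3,0.3,14.4,0,0,-0.46],[0.3,0.3,14.4,0,0,-0.46],[0.3,0.3,14.4,0,0,-0.46],[0.3,0.3,14.4,0,0,-0.46],[0.3,0.2,14.4,0,0,-0.46],[0.3,0.2,14.4,0,0,-0.46],[0,0,0,0,0,0]]' | head -3
python3 -m crank '[[0,0,11,0,0,0],[0,0,11,0,0,0],[0,0,11,0,0,0],[0,0,11,0,0,0],[0,0,10,0,0,0],[0,0,6,0,0,0],[0,0,3,0,0,0],[0,0,0,0,0,0]]'
python3 -m crank '[[0,0,0,0,0,0],[0,0,0,0,0,0],[0,0,0,0,0,0],[0,0,0,0,0,0],[0,0,0,0,0,0],[0,0,0,0,0,0],[0,0,0,0,0,0],[0,0,0,0,0,0]]' 1 30
```

```text
time_s: 2.87
eef_pos: [0.497, -0.0078, 0.0978]
orientation: [-179.7, -0.2, 102.4]
time_s: 3.53
eef_pos: [0.4987, -0.0094, 0.0367]
orientation: [-179.9, -0.0, 102.3]
wrist_force: [-0.9, -0.8, -0.9]
width: 0.0854
gripper_force: 0.0
time_s: 4.2
eef_pos: [0.4999, -0.0097, 0.0383]
orientation: [179.9, 0.0, 102.3]
wrist_force: [-0.8, 0.5, 5.7]
width: 0.0392
gripper_force: 31.5
```

```bash
python3 -m crank '[[0,0,-5,0,0,0],[0,0,-10,0,0,0],[0,0,-15,0,0,0],[0,0,-15,0,0,0],[0,0,-15,0,0,0],[0,0,-15,0,0,0],[0,0,-15,0,0,0],[0,0,0,0,0,0]]'
python3 - <<'E'
from h import *
plan(.400,-.3615,.128,91,15)
E
```

```text
time_s: 4.87
eef_pos: [0.5014, -0.0099, 0.1311]
orientation: [179.7, 0.1, 102.3]
wrist_force: [0.4, 0.2, -0.3]
width: 0.0393
gripper_force: 30.9
15 rows: [-22.47,-9.59,0.21,0,0,0.75]
```

```bash
python3 -m crank '[[-22.5,-9.6,0,0,0,0.75],[-22.5,-9.6,0,0,0,0.75],[-22.5,-9.6,0,0,0,0.75],[-22.5,-9.6,0,0,0,0.75],[-22.5,-9.6,0,0,0,0.75],[-22.5,-9.6,0,0,0,0.75],[-22.5,-9.6,0,0,0,0.75],[-22.5,-9.6,0,0,0,0.75]]' >/dev/null
python3 -m crank '[[-22.5,-9.6,0,0,0,0.75],[-22.5,-9.6,0,0,0,0.75],[-22.5,-9.6,0,0,0,0.75],[-22.5,-9.6,0,0,0,0.75],[-22.5,-9.6,0,0,0,0.75],[-22.5,-9.6,0,0,0,0.75],[-22.5,-9.6,0,0,0,0.75],[0,0,0,0,0,0]]'
python3 - <<'E'
from h import *
import pickle
P=[]
for k in range(3):
    st=status.get_state(); im=vision.snapshot("wrist")[:,:,::-1]; print(st["time_s"],st["eef_pos"].round(4),st["orientation"].round(2))
pickle.dump(st,open("s2.pkl","wb")); cv2.imwrite("pics/w2.png",im)
cv2.imwrite("pics/w2b.png",cv2.resize(im,(800,600),interpolation=cv2.INTER_CUBIC))
E
```

```text
time_s: 6.2
eef_pos: [0.3963, -0.3652, 0.1274]
orientation: [-180.0, 0.1, 90.8]
wrist_force: [-0.9, 0.2, 0.7]
width: 0.0391
gripper_force: 30.9
6.2 [ 0.3963 -0.3652  0.1274] [-1.7998e+02  1.0000e-01  9.0810e+01]
6.25 [ 0.3968 -0.3631  0.1271] [-1.7998e+02 -1.0000e-02  9.0850e+01]
6.3 [ 0.3972 -0.3617  0.1269] [-1.7997e+02 -7.0000e-02  9.0920e+01]
```

View pics/w2b.png

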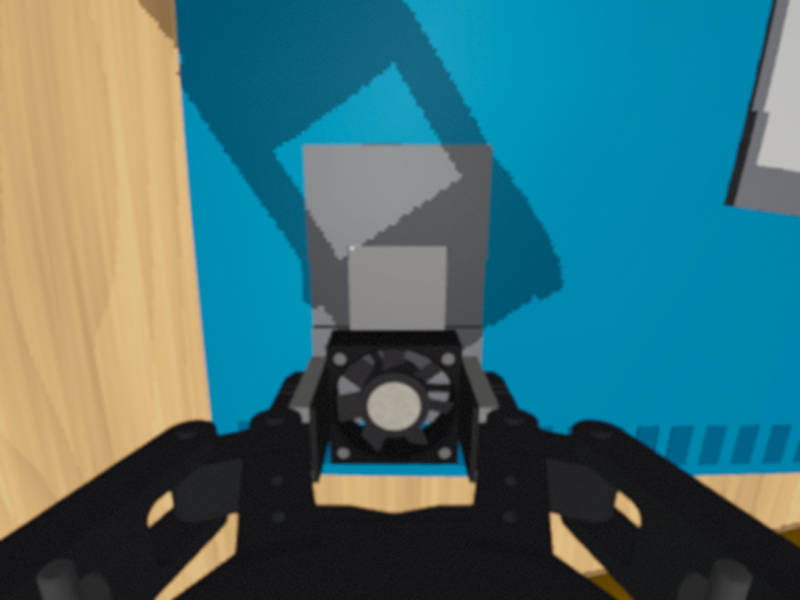

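Wrist view 2: the fan is held square, hub at (394,406). Tray far corners at (302,145) (491,145), recess far corners at (349,246) (447,246).

```bash
python3 - <<'E'
from h import *
import pickle
st=pickle.load(open("s2.pkl","rb")); c=cam("wrist",st); s=.64
t=plane(c,np.array([[302,145],[491,145]])*s,.009)[:,:2]; r=plane(c,np.array([[349,246],[447,246]])*s,.007)[:,:2]
print(t,r,np.linalg.norm(t[0]-t[1]),np.linalg.norm(r[0]-r[1]))
def cen(e,h):
    v=(e[1]-e[0])/np.linalg.norm(e[1]-e[0]); x=np.array([-v[1],v[0]]); 
    return e.mean(0)-x*h, np.degrees(np.arctan2(x[1],x[0]))
print("tray centre by outline",cen(t,.082),"by recess",cen(r,.028))
h=plane(c,np.array([[394,406]])*s,st["eef_pos"][2]+.0125); print("hub",h,"tcp",st["eef_pos"])
E
```

```text
[[ 0.34764806 -0.28108182]
 [ 0.44905692 -0.27941333]] [[ 0.37235784 -0.33571607]
 [ 0.42803165 -0.3347988 ]] 0.10142258071590636 0.0556813675874063
tray centre by outline (array([ 0.39970146, -0.36223648]), np.float64(90.9426063577677)) by recess (array([ 0.400656  , -0.36325364]), np.float64(90.94390278353283))
hub [[ 0.39833581 -0.36462841  0.13943136]] tcp [ 0.3971701  -0.36166672  0.12693136]
```

```bash
python3 -m crank '[[2,2,14,0,0,0],[0,0,14,0,0,0],[0,0,14,0,0,0],[0,0,14,0,0,0],[0,0,14,0,0,0],[0,0,12,0,0,0],[0,0,10,0,0,0],[0,0,5,0,0,0]]' | head -3
python3 -m crank '[[0,0,0,0,0,0],[0,0,0,0,0,0],[0,0,0,0,0,0],[0,0,0,0,0,0],[0,0,0,0,0,0],[0,0,0,0,0,0],[0,0,0,0,0,0],[0,0,0,0,0,0]]'
```

```text
time_s: 7.02
eef_pos: [0.3996, -0.358, 0.0291]
orientation: [-179.9, -0.1, 91.1]
time_s: 7.68
eef_pos: [0.3998, -0.3596, 0.0308]
orientation: [180.0, 0.0, 91.0]
wrist_force: [-0.4, 0.2, 0.2]
width: 0.0388
gripper_force: 30.9
```

```bash
python3 -m crank '[[0,-0.8,5,0,0,0],[0,0,5,0,0,0],[0,0,5,0,0,0],[0,0,4,0,0,0],[0,0,3,0,0,0],[0,0,1.5,0,0,0],[0,0,0,0,0,0],[0,0,0,0,0,0]]'
python3 -m crank '[[0,0,0,0,0,0],[0,0,0,0,0,0],[0,0,0,0,0,0],[0,0,0,0,0,0],[0,0,0,0,0,0],[0,0,0,0,0,0],[0,0,0,0,0,0],[0,0,0,0,0,0]]' -1
python3 -m crank '[[0,0,-10,0,0,0],[0,0,-15,0,0,0],[0,0,-15,0,0,0],[0,0,-20,0,0,0],[0,0,-20,0,0,0],[0,0,-20,0,0,0],[0,0,-20,0,0,0],[0,0,-20,0,0,0]]'
python3 - <<'E'
from h import *
import pickle
plan(.481,.043,.2,99.5,16)
st=status.get_state(); im=vision.snapshot("wrist")[:,:,::-1]
cv2.imwrite("pics/w3b.png",cv2.resize(im,(800,600),interpolation=cv2.INTER_CUBIC))
E
```

```text
time_s: 8.35
eef_pos: [0.3988, -0.3592, 0.0073]
orientation: [-180.0, -0.0, 91.0]
wrist_force: [-2.2, 2.5, 6.7]
width: 0.0393
gripper_force: 31.6
time_s: 9.02
eef_pos: [0.399, -0.3595, 0.0071]
orientation: [-180.0, -0.0, 91.0]
wrist_force: [0.8, 0.0, -0.1]
width: 0.0854
gripper_force: 0.0
time_s: 9.68
eef_pos: [0.399, -0.3595, 0.149]
orientation: [180.0, 0.0, 91.0]
wrist_force: [-0.2, -0.7, 0.4]
width: 0.0854
gripper_force: 0.0
16 rows: [24.63,7.30,-3.19,0,0,-0.53]
```

View pics/w3b.png

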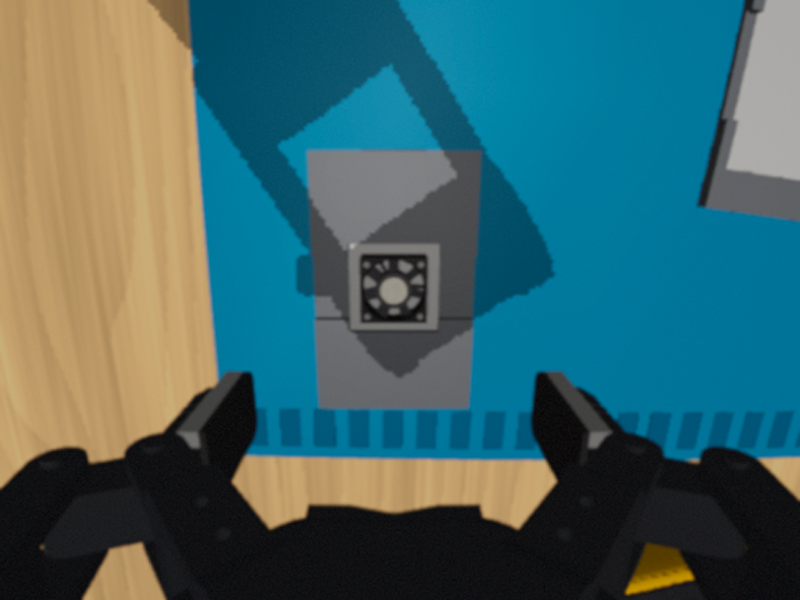

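The fan sits centred and square in its recess. Next, the sink.

```bash
python3 -c "
from h import *
plan(.49,.035,.19,100,15)"
```

```text
15 rows: [25.81,8.35,-2.45,0,0,-0.60]
```

```bash
python3 -m crank '[[25.8,8.4,-2.5,0,0,-0.6],[25.8,8.4,-2.5,0,0,-0.6],[25.8,8.4,-2.5,0,0,-0.6],[25.8,8.4,-2.5,0,0,-0.6],[25.8,8.4,-2.5,0,0,-0.6],[25.8,8.4,-2.5,0,0,-0.6],[25.8,8.4,-2.5,0,0,-0.6],[25.8,8.4,-2.5,0,0,-0.6]]' >/dev/null
python3 -m crank '[[25.8,8.4,-2.5,0,0,-0.6],[25.8,8.4,-2.5,0,0,-0.6],[25.8,8.4,-2.5,0,0,-0.6],[25.8,8.3,-2.5,0,0,-0.6],[25.8,8.3,-2.5,0,0,-0.6],[20,6,-2.5,0,0,-0.6],[20,6,-2.5,0,0,-0.6],[10,4,0,0,0,0]]' >/dev/null
python3 -m crank '[[0,0,0,0,0,0],[0,0,0,0,0,0],[0,0,0,0,0,0],[0,0,0,0,0,0],[0,0,0,0,0,0],[0,0,0,0,0,0],[0,0,0,0,0,0],[0,0,0,0,0,0]]' | head -4
python3 - <<'E'
from h import *
import pickle
st=status.get_state(); im=vision.snapshot("wrist")[:,:,::-1]
pickle.dump(st,open("s4.pkl","wb")); cv2.imwrite("pics/w4.png",im)
p=project(cam("wrist",st),[[.4898,.041,.05]])[0]; print(p)
x,y=int(p[0])-64,int(p[1])-45
cv2.imwrite("pics/w4c.png",cv2.resize(im[y:y+96,x:x+128],(800,600),interpolation=cv2.INTER_CUBIC)); print(x,y)
E
```

```text
time_s: 11.73
eef_pos: [0.4882, 0.0349, 0.1845]
orientation: [-180.0, -0.0, 100.0]
wrist_force: [0.7, 0.3, -0.9]
[253.56922787 176.26969585]
189 131
```

View pics/w4c.png

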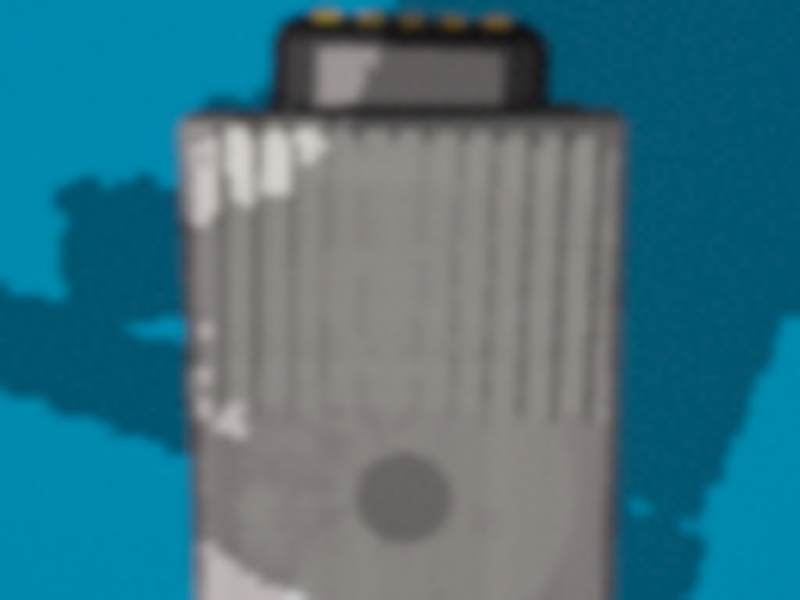

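```bash
python3 - <<'E'
from h import *
import pickle
st=pickle.load(open("s4.pkl","rb")); c=cam("wrist",st); A=lambda p:np.array(p)/6.25+[189,131]
n=plane(c,A([[208,422],[610,420]]),.05); e=n[1]-n[0]; u=e/np.linalg.norm(e); x=np.array([-u[1],u[0]])
print("near edge",n,np.linalg.norm(e),np.degrees(np.arctan2(u[1],u[0])),"centre",n.mean(0)[:2]+.022*x)
f=plane(c,A([[203,127],[612,125]]),.05);print(f,np.linalg.norm(f[0]-f[1]),f.mean(0)[:2]-.022*x)
d=plane(c,A([[180,118],[197,600],[625,118],[615,600]]),.035)
for a,b in((1,0),(3,2)): v=d[a]-d[b]; print("drive side yaw",np.degrees(np.arctan2(-v[1],-v[0])))
print("drive far edge mid",(d[0]+d[2])/2,np.linalg.norm(d[0]-d[2]),np.degrees(np.arctan2(*(d[2]-d[0])[[1,0]])))
E
```

```text
near edge [[0.46372242 0.01393409 0.05      ]
 [0.5252375  0.02511287 0.05      ]] 0.06252255028262232 10.29964279753515 centre [0.49054645 0.04116898]
[[0.45617672 0.05925266 0.05      ]
 [0.51618446 0.07014563 0.05      ]] 0.0609884135303324 [0.4901141  0.04305365]
drive side yaw 100.2888780683843
drive side yaw 100.70650371929582
drive far edge mid [0.48566019 0.06381081 0.035     ] 0.06987234179747924 10.005513424452342
```

```bash
python3 -c "
from h import *
plan(.4903,.042,.0845,100.3,7)"
```

```text
7 rows: [0.93,0.47,14.29,0,0,-0.04]
```

```bash
python3 -m crank '[[1,0.5,14.3,0,0,0],[1,0.5,14.3,0,0,0],[1,0.5,14.3,0,0,-0.3],[1,0.5,14.3,0,0,0],[1,0.5,14.3,0,0,0],[1,0.5,14.3,0,0,0],[0.6,0.3,14.3,0,0,0],[0,0,7,0,0,0]]' | head -3
python3 -m crank '[[0,0,12,0,0,0],[0,0,12,0,0,0],[0,0,9,0,0,0],[0,0,6,0,0,0],[0,0,3.5,0,0,0],[0,0,1,0,0,0],[0,0,0,0,0,0],[0,0,0,0,0,0]]'
python3 -m crank '[[0,0,0,0,0,0],[0,0,0,0,0,0],[0,0,0,0,0,0],[0,0,0,0,0,0],[0,0,0,0,0,0],[0,0,0,0,0,0],[0,0,0,0,0,0],[0,0,0,0,0,0]]' 1 40
python3 -m crank '[[0,0,-5,0,0,0],[0,0,-10,0,0,0],[0,0,-15,0,0,0],[0,0,-15,0,0,0],[0,0,-15,0,0,0],[0,0,-15,0,0,0],[0,0,-12,0,0,0],[0,0,-6,0,0,0]]'
python3 - <<'E'
from h import *
plan(.4168,.337,.126,86.3,13)
E
```

```text
time_s: 12.45
eef_pos: [0.4893, 0.0426, 0.0758]
orientation: [-179.9, -0.0, 100.3]
time_s: 13.12
eef_pos: [0.4908, 0.0423, 0.0345]
orientation: [180.0, 0.0, 100.3]
wrist_force: [-0.4, -0.6, 1.1]
width: 0.0856
gripper_force: 0.0
time_s: 13.78
eef_pos: [0.4909, 0.0423, 0.0347]
orientation: [179.9, 0.0, 100.3]
wrist_force: [-1.3, 0.5, 5.7]
width: 0.0591
gripper_force: 43.6
time_s: 14.45
eef_pos: [0.4913, 0.0422, 0.1293]
orientation: [179.8, 0.1, 100.3]
wrist_force: [-0.1, -0.3, -0.6]
width: 0.0591
gripper_force: 43.2
13 rows: [23.06,-4.20,0.25,0,0,1.08]
```

```bash
python3 -m crank '[[15,-3,0,0,0,1],[23,-4.2,0,0,0,1.1],[23,-4.2,0,0,0,1.1],[23,-4.2,0,0,0,1.1],[23,-4.2,0,0,0,1.1],[23,-4.2,0,0,0,1.1],[23,-4.2,0,0,0,1.1],[23,-4.2,0,0,0,1.1]]' >/dev/null
python3 -m crank '[[23,-4.2,0,0,0,1.1],[23,-4.2,0,0,0,1.1],[23,-4.2,0,0,0,1.1],[23,-4.2,0,0,0,1.1],[23,-4.2,0,0,0,1],[8,-1.2,0,0,0,0],[0,0,0,0,0,0],[0,0,0,0,0,0]]' >/dev/null
python3 -m crank '[[0,0,0,0,0,0],[0,0,0,0,0,0],[0,0,0,0,0,0],[0,0,0,0,0,0],[0,0,0,0,0,0],[0,0,0,0,0,0],[0,0,0,0,0,0],[0,0,0,0,0,0]]'
python3 - <<'E'
from h import *
import pickle
st=status.get_state(); im=vision.snapshot("wrist")[:,:,::-1]
pickle.dump(st,open("s5.pkl","wb")); cv2.imwrite("pics/w5.png",im)
cv2.imwrite("pics/w5b.png",cv2.resize(im,(800,600),interpolation=cv2.INTER_CUBIC))
E
```

```text
time_s: 16.45
eef_pos: [0.4181, 0.3367, 0.127]
orientation: [180.0, -0.0, 86.2]
wrist_force: [-0.1, 0.8, -0.6]
width: 0.0593
gripper_force: 43.1
```

View pics/w5b.png

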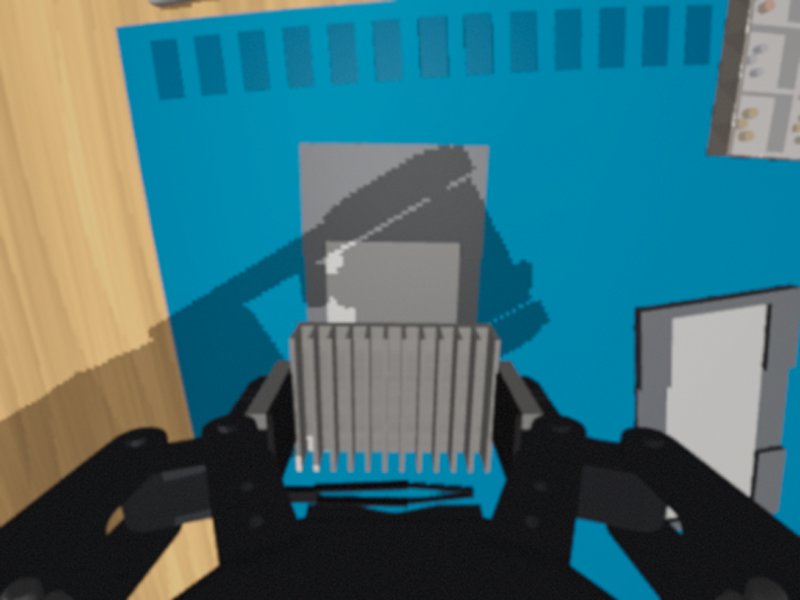

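Wrist view 5: the sink is held square, with its top near edge (293,472)–(492,470). Tray far corners at (299,143) (489,145), recess far corners at (326,242) (460,243).

```bash
cat >> h.py <<'E'
def cen(e,h):
    v=(e[1]-e[0])/np.linalg.norm(e[1]-e[0]); x=np.array([-v[1],v[0]])
    return (e.mean(0)-x*h).round(4), np.degrees(np.arctan2(x[1],x[0])).round(2), np.linalg.norm(e[1]-e[0]).round(4)
E
python3 - <<'E'
from h import *
import pickle
st=pickle.load(open("s5.pkl","rb")); c=cam("wrist",st); s=.64; z=st["eef_pos"][2]+.0153
P=lambda p,z:plane(c,np.array(p)*s,z)[:,:2]
print("tray",cen(P([[299,143],[489,145]],.009),.082),cen(P([[326,242],[460,243]],.007),.03))
print("sink",cen(P([[293,472],[492,470]],z),-.022),cen(P([[299,337],[497,337]],z),.022)); print(st["eef_pos"])
E
```

```text
tray (array([0.4185, 0.3365]), np.float64(85.65), np.float64(0.1019)) (array([0.4184, 0.3349]), np.float64(85.8), np.float64(0.076))
sink (array([0.4182, 0.3339]), np.float64(86.92), np.float64(0.0638)) (array([0.4203, 0.3355]), np.float64(86.23), np.float64(0.0578))
[0.41808092 0.33666963 0.12701125]
```

```bash
python3 -m crank '[[1,-0.5,14,0,0,0.2],[0,0,20,0,0,0],[0,0,20,0,0,0],[0,0,20,0,0,0],[0,0,15,0,0,0],[0,0,8,0,0,0],[0,0,4,0,0,0],[0,0,0,0,0,0]]' | head -3
python3 -m crank '[[0,0,5,0,0,0],[0,0,5,0,0,0],[0,0,5,0,0,0],[0,0,3.5,0,0,0],[0,0,2,0,0,0],[0,0,1,0,0,0],[0,0,0,0,0,0],[0,0,0,0,0,0]]'
python3 -m crank '[[0,0,0,0,0,0],[0,0,0,0,0,0],[0,0,0,0,0,0],[0,0,0,0,0,0],[0,0,0,0,0,0],[0,0,0,0,0,0],[0,0,0,0,0,0],[0,0,0,0,0,0]]' -1
python3 -m crank '[[0,0,-10,0,0,0],[0,0,-15,0,0,0],[0,0,-15,0,0,0],[0,0,-20,0,0,0],[0,0,-20,0,0,0],[0,0,-20,0,0,0],[0,0,-20,0,0,0],[0,0,-20,0,0,0]]' | head -3
python3 - <<'E'
from h import *
import pickle
plan(.494,.012,.18,100.3,13)
im=vision.snapshot("wrist")[:,:,::-1]
cv2.imwrite("pics/w6b.png",cv2.resize(im,(800,600),interpolation=cv2.INTER_CUBIC))
E
```

```text
time_s: 17.17
eef_pos: [0.4173, 0.3376, 0.0254]
orientation: [-179.9, 0.0, 86.0]
time_s: 17.83
eef_pos: [0.4177, 0.3378, 0.0046]
orientation: [180.0, -0.0, 86.0]
wrist_force: [-0.4, 0.0, -0.4]
width: 0.0592
gripper_force: 43.2
time_s: 18.5
eef_pos: [0.4176, 0.3377, 0.0045]
orientation: [180.0, 0.0, 86.0]
wrist_force: [0.2, 0.0, -0.2]
width: 0.0853
gripper_force: 0.0
time_s: 19.17
eef_pos: [0.4175, 0.3377, 0.1463]
orientation: [180.0, -0.0, 86.0]
13 rows: [-25.36,4.74,-2.59,0,0,-1.10]
```

View pics/w6b.png

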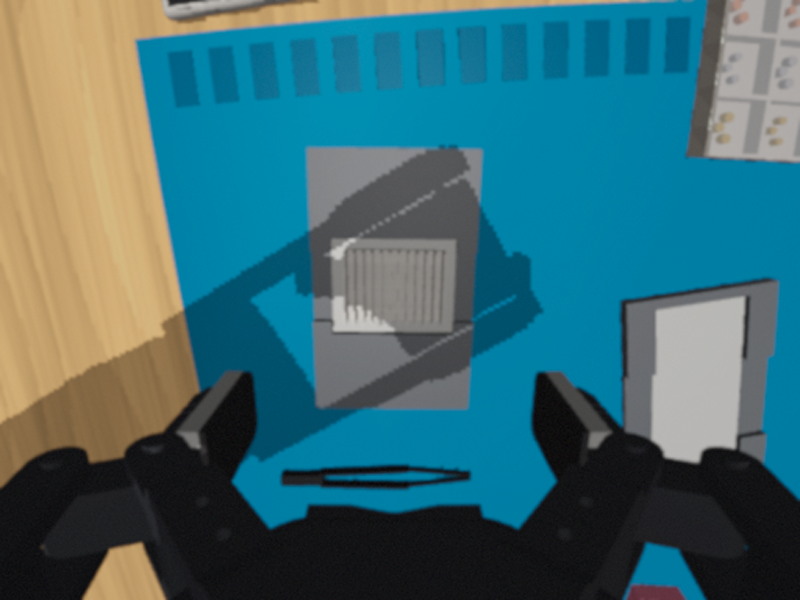

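The sink is centred in its recess, and the tweezers are undisturbed.

```bash
python3 -m crank '[[-15,3,-2.5,0,0,-1.1],[-25.4,4.7,-2.5,0,0,-1.1],[-25.4,4.7,-2.5,0,0,-1.1],[-25.4,4.7,-2.5,0,0,-1.1],[-25.4,4.7,-2.5,0,0,-1.1],[-25.4,4.7,-2.5,0,0,-1.1],[-25.4,4.7,-2.5,0,0,-1.1],[-25.4,4.7,-2.5,0,0,-1.1]]' >/dev/null
python3 -m crank '[[-25.4,4.7,-2.5,0,0,-1.1],[-25.4,4.7,-2.5,0,0,-1.1],[-25.4,4.7,-2.5,0,0,-1.1],[-25.4,4.7,-2.5,0,0,-1.1],[-25.4,4.7,-2.5,0,0,-1.1],[-10.4,1.7,0,0,0,0],[0,0,0,0,0,0],[0,0,0,0,0,0]]' >/dev/null
python3 -m crank '[[0,0,0,0,0,0],[0,0,0,0,0,0],[0,0,0,0,0,0],[0,0,0,0,0,0],[0,0,0,0,0,0],[0,0,0,0,0,0],[0,0,0,0,0,0],[0,0,0,0,0,0]]' | head -3
python3 - <<'E'
from h import *
import pickle
st=status.get_state(); im=np.ascontiguousarray(vision.snapshot("wrist")[:,:,::-1])
pickle.dump(st,open("s7.pkl","wb")); cv2.imwrite("pics/w7.png",im); c=cam("wrist",st)
p=project(c,[[.4946,.0146,.035]])[0]; print(p)
m=(cv2.cvtColor(im,cv2.COLOR_BGR2HSV)[:,:,1]<100).astype(np.uint8)
m[:int(p[1])-100]=0; m[int(p[1])+100:]=0; m[:,:int(p[0])-60]=0; m[:,int(p[0])+60:]=0
m=cv2.morphologyEx(m,cv2.MORPH_CLOSE,np.ones((5,5))); o=cv2.morphologyEx(m,cv2.MORPH_OPEN,np.ones((58,58)))
cnt=max(cv2.findContours(o,0,1)[0],key=cv2.contourArea); print(cv2.minAreaRect(cnt)); print("drive",rect(c,cnt,.035))
E
```

```text
time_s: 21.22
eef_pos: [0.4962, 0.0122, 0.177]
orientation: [180.0, 0.0, 100.3]
[249.70280929 177.60199061]
((249.99996948242188, 176.0), (99.99998474121094, 69.99998474121094), 90.0)
drive ((495.1250915527344, 14.083076477050781), (70.2079086303711, 100.44676971435547), 10.349774360656738)
```

```bash
python3 -c "
from h import *
plan(.495,.0143,.017,100.35,1)"

```

```text
1 rows: [2.36,-0.75,159.99,0,0,-0.03]
```

```bash
python3 -m crank '[[2.4,-0.8,15,0,0,0],[0,0,20,0,0,0],[0,0,20,0,0,0],[0,0,20,0,0,0],[0,0,15,0,0,0],[0,0,10,0,0,0],[0,0,5,0,0,0],[0,0,0,0,0,0]]' | head -3
python3 -m crank '[[0,0,10,0,0,0],[0,0,12,0,0,0],[0,0,12,0,0,0],[0,0,10,0,0,0],[0,0,7,0,0,0],[0,0,4,0,0,0],[0,0,0,0,0,0],[0,0,0,0,0,0]]'
python3 -m crank '[[0,0,0,0,0,0],[0,0,0,0,0,0],[0,0,0,0,0,0],[0,0,0,0,0,0],[0,0,0,0,0,0],[0,0,0,0,0,0],[0,0,0,0,0,0],[0,0,0,0,0,0]]' 1 80
python3 -m crank '[[0,0,-3,0,0,0],[0,0,-6,0,0,0],[0,0,-10,0,0,0],[0,0,-13,0,0,0],[0,0,-13,0,0,0],[0,0,-13,0,0,0],[0,0,-13,0,0,0],[0,0,-13,0,0,0]]'
python3 -m crank '[[0,0,-10,0,0,0],[0,0,-8,0,0,0],[0,0,-4,0,0,0],[0,0,0,0,0,0],[0,0,0,0,0,0],[0,0,0,0,0,0],[0,0,0,0,0,0],[0,0,0,0,0,0]]'
python3 -c "
from h import *
plan(.6458,-.2305,.12,84.5,14)"
```

```text
time_s: 21.93
eef_pos: [0.4943, 0.0144, 0.0711]
orientation: [-179.9, -0.0, 100.3]
time_s: 22.6
eef_pos: [0.4952, 0.0143, 0.0171]
orientation: [180.0, 0.0, 100.3]
wrist_force: [-0.5, 0.1, -0.0]
width: 0.0856
gripper_force: 0.0
time_s: 23.27
eef_pos: [0.4958, 0.0141, 0.0183]
orientation: [179.9, 0.0, 100.3]
wrist_force: [-1.9, 0.2, 7.7]
width: 0.0681
gripper_force: 90.7
time_s: 23.93
eef_pos: [0.495, 0.0143, 0.1025]
orientation: [180.0, 0.0, 100.3]
wrist_force: [-0.4, -0.4, -2.1]
width: 0.0677
gripper_force: 89.9
time_s: 24.6
eef_pos: [0.4945, 0.0144, 0.1223]
orientation: [-179.9, -0.0, 100.3]
wrist_force: [0.3, 0.2, -1.1]
width: 0.0679
gripper_force: 90.0
14 rows: [-18.09,9.92,0.17,0,0,1.13]
```

```bash
python3 -m crank '[[-9,5,0,0,0,0.6],[-18.1,9.9,0,0,0,1.1],[-18.1,9.9,0,0,0,1.1],[-18.1,9.9,0,0,0,1.1],[-18.1,9.9,0,0,0,1.1],[-18.1,9.9,0,0,0,1.1],[-18.1,9.9,0,0,0,1.1],[-18.1,9.9,0,0,0,1.1]]' >/dev/null
python3 -m crank '[[-18.1,9.9,0,0,0,1.1],[-18.1,9.9,0,0,0,1.1],[-18.1,9.9,0,0,0,1.2],[-18.1,9.9,0,0,0,1.2],[-18.1,9.9,0,0,0,1.2],[-18.1,9.9,0,0,0,1.2],[-9,5,0,0,0,0.6],[0,0,0,0,0,0]]' >/dev/null
python3 -m crank '[[0,0,0,0,0,0],[0,0,0,0,0,0],[0,0,0,0,0,0],[0,0,0,0,0,0],[0,0,0,0,0,0],[0,0,0,0,0,0],[0,0,0,0,0,0],[0,0,0,0,0,0]]'
python3 - <<'E'
from h import *
import pickle
st=status.get_state(); im=vision.snapshot("wrist")[:,:,::-1]
pickle.dump(st,open("s8.pkl","wb")); cv2.imwrite("pics/w8.png",im)
cv2.imwrite("pics/w8b.png",cv2.resize(im,(800,600),interpolation=cv2.INTER_CUBIC))
E
```

```text
time_s: 26.6
eef_pos: [0.6465, -0.2303, 0.1231]
orientation: [180.0, 0.0, 84.4]
wrist_force: [0.2, 0.8, -0.9]
width: 0.0676
gripper_force: 90.0
```

View pics/w8b.png

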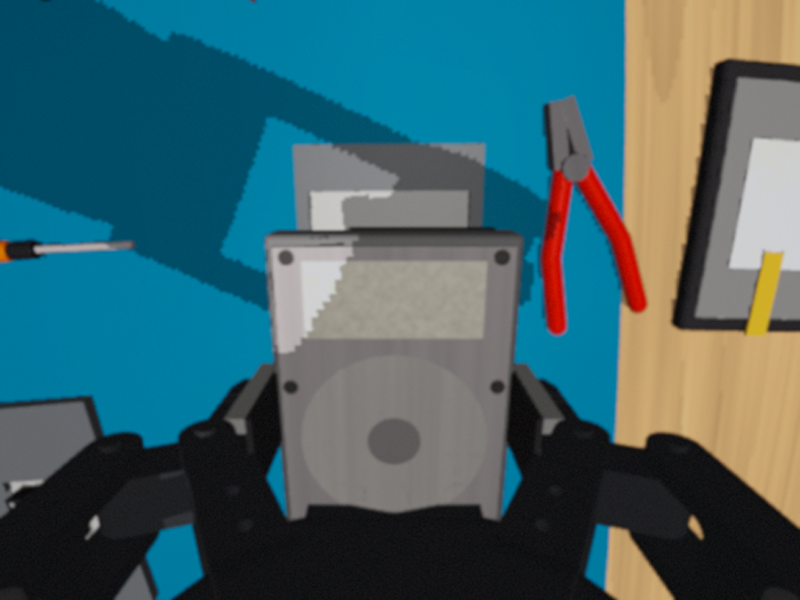

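Wrist view 8: the drive is held level, top far edge (269,247)–(522,246). Tray far corners at (293,143) (485,143), recess far corners at (310,191) (469,191).

```bash
python3 - <<'E'
from h import *
import pickle
st=pickle.load(open("s8.pkl","rb")); c=cam("wrist",st); s=.64; z=st["eef_pos"][2]+.0175
P=lambda p,z:plane(c,np.array(p)*s,z)[:,:2]
print("tray",cen(P([[293,143],[485,143]],.009),.082),cen(P([[310,191],[469,191]],.006),.058))
print("drive",cen(P([[269,247],[522,246]],z),.05),cen(P([[269,236],[520,233]],z-.015),.05)); print(st["eef_pos"])
E
```

```text
tray (array([ 0.645, -0.23 ]), np.float64(84.43), np.float64(0.1014)) (array([ 0.6451, -0.2311]), np.float64(84.44), np.float64(0.0869))
drive (array([ 0.6479, -0.2325]), np.float64(84.68), np.float64(0.0689)) (array([ 0.6482, -0.2313]), np.float64(85.14), np.float64(0.0761))
[ 0.64648791 -0.2303105   0.12310521]
```

```bash
python3 -m crank '[[1.2,-2.1,10,0,0,0],[0,0,15,0,0,0],[0,0,18,0,0,0],[0,0,18,0,0,0],[0,0,15,0,0,0],[0,0,10,0,0,0],[0,0,6,0,0,0],[0,0,0,0,0,0]]' | head -3
python3 -m crank '[[0,0,5,0,0,0],[0,0,5,0,0,0],[0,0,5,0,0,0],[0,0,5,0,0,0],[0,0,4,0,0,0],[0,0,3,0,0,0],[0,0,2,0,0,0],[0,0,0.5,0,0,0]]'
python3 -m crank '[[0,0,0.5,0,0,0],[0,0,0,0,0,0],[0,0,0,0,0,0],[0,0,0,0,0,0],[0,0,0,0,0,0],[0,0,0,0,0,0],[0,0,0,0,0,0],[0,0,0,0,0,0]]'
```

```text
time_s: 27.32
eef_pos: [0.6433, -0.2285, 0.0287]
orientation: [-179.8, -0.1, 84.4]
time_s: 27.98
eef_pos: [0.6444, -0.229, 0.0024]
orientation: [-180.0, -0.0, 84.4]
wrist_force: [-5.2, 2.3, 8.5]
width: 0.0676
gripper_force: 91.3
time_s: 28.65
eef_pos: [0.6445, -0.2291, 0.0024]
orientation: [-180.0, 0.0, 84.4]
wrist_force: [-4.4, 2.6, 7.2]
width: 0.0678
gripper_force: 91.0
```

Contact with the floor (about 7 N). Release, rise, and head to the battery.

```bash
python3 -m crank '[[0,0,0,0,0,0],[0,0,0,0,0,0],[0,0,0,0,0,0],[0,0,0,0,0,0],[0,0,0,0,0,0],[0,0,0,0,0,0],[0,0,0,0,0,0],[0,0,0,0,0,0]]' -1
python3 -m crank '[[0,0,-5,0,0,0],[0,0,-10,0,0,0],[0,0,-15,0,0,0],[0,0,-20,0,0,0],[0,0,-25,0,0,0],[0,0,-25,0,0,0],[0,0,-25,0,0,0],[0,0,-25,0,0,0]]'
python3 - <<'E'
from h import *
st=status.get_state(); im=vision.snapshot("wrist")[:,:,::-1]; cv2.imwrite("pics/w9.png",im); c=cam("wrist",st)
plan(.495,.014,.165,100.3,13)
# drive outline in recess
p=project(c,[[.6453,-.2306,.019]])[0]; print(p)
g=im.min(2); print(g[int(p[1])][int(p[0])-70:int(p[0])+70:2])
E
```

```text
time_s: 29.32
eef_pos: [0.6445, -0.2291, 0.0009]
orientation: [-180.0, 0.0, 84.4]
wrist_force: [0.6, 0.6, -0.2]
width: 0.0854
gripper_force: 0.0
time_s: 29.98
eef_pos: [0.6448, -0.2293, 0.1544]
orientation: [179.9, 0.1, 84.4]
wrist_force: [0.3, -0.2, 0.0]
width: 0.0854
gripper_force: 0.0
13 rows: [19.23,-11.19,-0.31,0,0,-1.22]
[251.22251319 183.30063768]
[  0   0   0   1   0   1   0   0   2   0  45  68  68  80 114 121 120  93
 148 145 115 119 126 128 127 127 127 129 125 126 126 127 128 128 127 127
 126 125 124 124 125 123 126 129 129 127 127 126 126 124 122 120 114  92
 121 123 119  84  72  72  49   1   2   7   3   0   0   7   1   1]
```

```bash
python3 -m crank '[[10,-6,0,0,0,-0.7],[19.2,-11.2,-0.5,0,0,-1.2],[19.2,-11.2,-0.5,0,0,-1.2],[19.2,-11.2,-0.5,0,0,-1.2],[19.2,-11.2,-0.5,0,0,-1.2],[19.2,-11.2,-0.5,0,0,-1.2],[19.2,-11.2,-0.5,0,0,-1.2],[19.2,-11.2,-0.5,0,0,-1.2]]' >/dev/null
python3 -m crank '[[19.2,-11.2,-0.5,0,0,-1.2],[19.2,-11.2,-0.5,0,0,-1.2],[19.2,-11.2,-0.5,0,0,-1.2],[19.2,-11.2,-0.5,0,0,-1.2],[19.2,-11.2,-0.5,0,0,-1.2],[9,-5,0,0,0,-0.7],[0,0,0,0,0,0],[0,0,0,0,0,0]]' >/dev/null
python3 -m crank '[[0,0,0,0,0,0],[0,0,0,0,0,0],[0,0,0,0,0,0],[0,0,0,0,0,0],[0,0,0,0,0,0],[0,0,0,0,0,0],[0,0,0,0,0,0],[0,0,0,0,0,0]]' | head -3
python3 - <<'E'
from h import *
import pickle
st=status.get_state(); im=np.ascontiguousarray(vision.snapshot("wrist")[:,:,::-1])
pickle.dump(st,open("s10.pkl","wb")); cv2.imwrite("pics/w10.png",im); c=cam("wrist",st)
p=project(c,[[.495,.0143,.02]])[0]; print(p)
m=(cv2.cvtColor(im,cv2.COLOR_BGR2HSV)[:,:,1]<110).astype(np.uint8)
m[:int(p[1])-85]=0; m[int(p[1])+85:]=0; m[:,:int(p[0])-50]=0; m[:,int(p[0])+50:]=0
m=cv2.morphologyEx(m,cv2.MORPH_CLOSE,np.ones((9,9)));m=cv2.morphologyEx(m,cv2.MORPH_OPEN,np.ones((25,25)))
cnt=max(cv2.findContours(m,0,1)[0],key=cv2.contourArea); print(cv2.minAreaRect(cnt)); print(rect(c,cnt,.02)); print(cen(plane(c,np.zeros((2,2))+[[0,0],[1,0]],.02)[:,:2],0)[1])
E
```

```text
time_s: 32.03
eef_pos: [0.4922, 0.0151, 0.1569]
orientation: [-180.0, -0.0, 100.2]
[253.57945563 182.80721737]
((252.02349853515625, 180.0335693359375), (46.089988708496094, 133.23989868164062), 1.8778774738311768)
((493.15985107421875, 12.77242660522461), (43.560752868652344, 132.9858856201172), 7.7903289794921875)
96.02
```

```bash
python3 -c "
from h import *
plan(.4935,.0132,.003,98,1)"
```

```text
1 rows: [-2.14,1.01,153.96,0,0,2.22]
```

```bash
python3 -m crank '[[-2.1,1,15,0,0,2.2],[0,0,20,0,0,0],[0,0,22,0,0,0],[0,0,22,0,0,0],[0,0,17,0,0,0],[0,0,8,0,0,0],[0,0,4,0,0,0],[0,0,0,0,0,0]]' | head -3
python3 -m crank '[[0,0,8,0,0,0],[0,0,10,0,0,0],[0,0,10,0,0,0],[0,0,8,0,0,0],[0,0,6,0,0,0],[0,0,3,0,0,0],[0,0,1,0,0,0],[0,0,0,0,0,0]]'
python3 -m crank '[[0,0,0,0,0,0],[0,0,0,0,0,0],[0,0,0,0,0,0],[0,0,0,0,0,0],[0,0,0,0,0,0],[0,0,0,0,0,0],[0,0,0,0,0,0],[0,0,0,0,0,0]]' 1 80
python3 -m crank '[[0,0,0,0,0,0],[0,0,-6,0,0,0],[0,0,-10,0,0,0],[0,0,-13,0,0,0],[0,0,-13,0,0,0],[0,0,-13,0,0,0],[0,0,-13,0,0,0],[0,0,-13,0,0,0]]'
python3 -m crank '[[0,0,-10,0,0,0],[0,0,-8,0,0,0],[0,0,-4,0,0,0],[0,0,0,0,0,0],[0,0,0,0,0,0],[0,0,0,0,0,0],[0,0,0,0,0,0],[0,0,0,0,0,0]]'
python3 -c "
from h import *
plan(.6203,.2392,.107,95.5,12)"
```

```text
time_s: 32.75
eef_pos: [0.4932, 0.0133, 0.0486]
orientation: [-179.9, -0.0, 98.0]
time_s: 33.42
eef_pos: [0.4934, 0.0133, 0.0027]
orientation: [-180.0, -0.0, 98.0]
wrist_force: [-0.4, 0.2, -0.2]
width: 0.0852
gripper_force: 0.0
time_s: 34.08
eef_pos: [0.4943, 0.0131, 0.0038]
orientation: [179.9, 0.0, 98.0]
wrist_force: [-0.8, 0.7, 6.3]
width: 0.0441
gripper_force: 83.1
time_s: 34.75
eef_pos: [0.4932, 0.0133, 0.0851]
orientation: [-180.0, -0.0, 98.0]
wrist_force: [0.1, -0.4, -2.0]
width: 0.0442
gripper_force: 82.1
time_s: 35.42
eef_pos: [0.493, 0.0133, 0.1053]
orientation: [-179.9, -0.0, 98.0]
wrist_force: [0.5, 0.3, -1.4]
width: 0.0444
gripper_force: 82.1
12 rows: [17.42,12.78,-0.14,0,0,0.21]
```

```bash
python3 -m crank '[[8.5,6.4,0,0,0,0.1],[17.4,12.8,0,0,0,0.2],[17.4,12.8,0,0,0,0.2],[17.4,12.8,0,0,0,0.2],[17.4,12.8,0,0,0,0.2],[17.4,12.8,0,0,0,0.2],[17.4,12.8,0,0,0,0.2],[17.4,12.8,0,0,0,0.2]]' >/dev/null
python3 -m crank '[[17.4,12.8,0,0,0,0.2],[17.4,12.8,0,0,0,0.2],[17.4,12.8,0,0,0,0.2],[17.4,12.8,0,0,0,0.3],[8.9,6.4,0,0,0,0.3],[0,0,0,0,0,0],[0,0,0,0,0,0],[0,0,0,0,0,0]]' >/dev/null
python3 -m crank '[[0,0,0,0,0,0],[0,0,0,0,0,0],[0,0,0,0,0,0],[0,0,0,0,0,0],[0,0,0,0,0,0],[0,0,0,0,0,0],[0,0,0,0,0,0],[0,0,0,0,0,0]]'
python3 - <<'E'
from h import *
import pickle
st=status.get_state(); im=vision.snapshot("wrist")[:,:,::-1]
pickle.dump(st,open("s11.pkl","wb")); cv2.imwrite("pics/w11.png",im)
cv2.imwrite("pics/w11b.png",cv2.resize(im,(800,600),interpolation=cv2.INTER_CUBIC))
E
```

```text
time_s: 37.42
eef_pos: [0.6208, 0.239, 0.106]
orientation: [-180.0, 0.0, 95.3]
wrist_force: [-0.2, -0.5, -1.8]
width: 0.0443
gripper_force: 82.1
```

View pics/w11b.png

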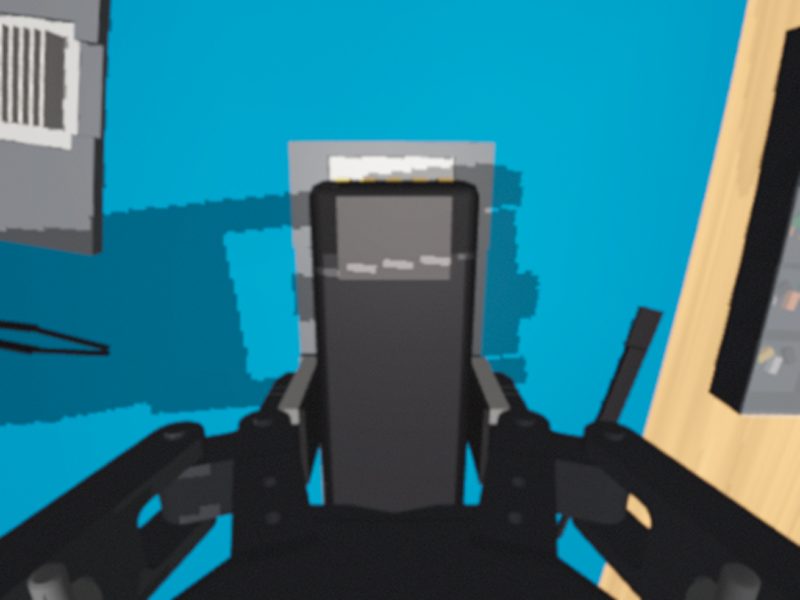

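Wrist view 11: the battery is held square, far end (311,184)–(478,184). Tray far corners at (289,142) (495,142), recess far corners at (330,156) (453,157).

```bash
python3 - <<'E'
from h import *
import pickle
st=pickle.load(open("s11.pkl","rb")); c=cam("wrist",st); s=.64; z=st["eef_pos"][2]+.0167
P=lambda p,z:plane(c,np.array(p)*s,z)[:,:2]
print("tray",cen(P([[289,142],[495,142]],.009),.082),cen(P([[330,156],[453,157]],.006),.075))
print("batt",cen(P([[311,184],[478,184]],z),.067),"if edge 192",cen(P([[311,192],[478,192]],z),.067)); print(st["eef_pos"])
E
```

```text
tray (array([0.6211, 0.2386]), np.float64(95.33), np.float64(0.1015)) (array([0.6202, 0.2385]), np.float64(94.88), np.float64(0.0617))
batt (array([0.6223, 0.2364]), np.float64(95.34), np.float64(0.0442)) if edge 192 (array([0.6225, 0.2343]), np.float64(95.34), np.float64(0.0444))
[0.62083235 0.23899639 0.10597938]
```

```bash
python3 -m crank '[[2.5,-1.2,10,0,0,0],[0,0,14,0,0,0],[0,0,14,0,0,0],[0,0,14,0,0,0],[0,0,12,0,0,0],[0,0,8,0,0,0],[0,0,4,0,0,0],[0,0,0,0,0,0]]' | head -3
python3 -m crank '[[0,0,4,0,0,0],[0,0,5,0,0,0],[0,0,4,0,0,0],[0,0,4,0,0,0],[0,0,3,0,0,0],[0,0,2,0,0,0],[0,0,1,0,0,0],[0,0,0,0,0,0]]'
python3 -m crank '[[0,0,0,0,0,0],[0,0,0,0,0,0],[0,0,0,0,0,0],[0,0,0,0,0,0],[0,0,0,0,0,0],[0,0,0,0,0,0],[0,0,0,0,0,0],[0,0,0,0,0,0]]'
```

```text
time_s: 38.13
eef_pos: [0.6185, 0.2412, 0.0282]
orientation: [-179.9, 0.0, 95.3]
time_s: 38.8
eef_pos: [0.6194, 0.2414, 0.0078]
orientation: [-180.0, 0.0, 95.3]
wrist_force: [-4.3, -1.3, 5.1]
width: 0.0442
gripper_force: 82.7
time_s: 39.47
eef_pos: [0.6194, 0.2414, 0.0078]
orientation: [-180.0, 0.0, 95.3]
wrist_force: [-4.5, -0.8, 5.5]
width: 0.0444
gripper_force: 82.9
```

```bash
python3 -m crank '[[0,0,0,0,0,0],[0,0,0,0,0,0],[0,0,0,0,0,0],[0,0,0,0,0,0],[0,0,0,0,0,0],[0,0,0,0,0,0],[0,0,0,0,0,0],[0,0,0,0,0,0]]' -1
python3 -m crank '[[0,0,-5,0,0,0],[0,0,-10,0,0,0],[0,0,-15,0,0,0],[0,0,-20,0,0,0],[0,0,-25,0,0,0],[0,0,-25,0,0,0],[0,0,-25,0,0,0],[0,0,-15,0,0,0]]'
python3 - <<'E'
from h import *
w=vision.snapshot("wrist")[:,:,::-1]; t=vision.snapshot("top")[:,:,::-1]
a=cv2.imread("pics/w9.png")
r=lambda i,s:cv2.resize(i,s,interpolation=cv2.INTER_CUBIC)
im=np.vstack([np.hstack([r(a[40:280,96:416],(400,300)),r(w[40:280,96:416],(400,300))]),r(t[100:280,50:482],(800,300))])
cv2.imwrite("pics/fin.png",im)
E
```

```text
time_s: 40.13
eef_pos: [0.6194, 0.2414, 0.0069]
orientation: [-180.0, -0.0, 95.3]
wrist_force: [-0.5, 0.1, -0.6]
width: 0.0855
gripper_force: 0.0
time_s: 40.8
eef_pos: [0.6212, 0.2418, 0.1526]
orientation: [179.7, -0.0, 95.3]
wrist_force: [0.8, -0.1, 0.2]
width: 0.0855
gripper_force: 0.0
```

View pics/fin.png

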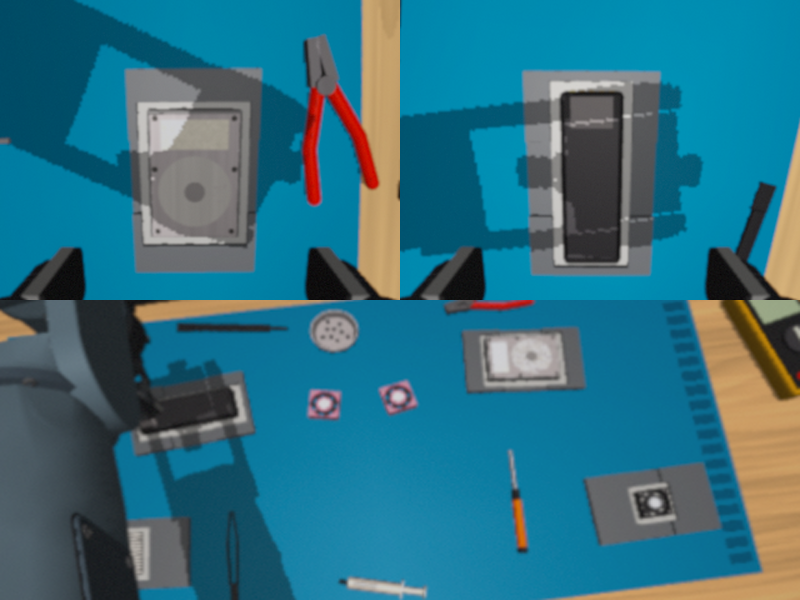

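All four parts sit inside their recesses with floor showing around the drive (195,175) and the battery (592,178). The fan (655,503) and sink (145,555) are in place, and the screwdriver and tweezers have not moved. Handing in.

```bash
python3 -c "
from workcell import manip; print(manip.job_done())"
```

```text
the job is handed in; nothing more can be done
None
```

I moved the fan, heat sink, hard drive and battery into their own trays one at a time, set the drive down gently, left the screwdriver and tweezers alone, and handed the job in at about 41 s; the final pictures show every part in its recess, but the hand-in reported no verdict.

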